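# Screw the filter cap into the nail-dust extractor

### The job

Take the loose grey filter cap by its bar and screw it fully home into the round collar on top of the nail-dust extractor, then let go. Set it in the mouth and, as its threads will usually be resting on the threads of the collar, turn it backward (anticlockwise from above) under light pressure until it drops a step, then forward (clockwise) to the stop. Do it gently: never force it, and leave the bottles and other things on the table where they are.

Things in the scene. Friction and masses are not known exactly. Their poses are not given: they have to be found in the camera images.
- cap: loose grey plastic filter cap, some 130 g, standing nose down. Origin: centre of its flat underside, z up its axis. Plug 52 mm across, its nose tapering to 42 mm over the lowest 7 mm; round flange 80 mm across from 23 to 29 mm above the underside; on it a bar along the cap's x axis, 56 mm long, 14 mm wide (y), from 29 to 59 mm, to be gripped across its width
- cap_lugs (a point): point on the cap's axis 8 mm above its underside, at the lower faces of its four thread lugs: 90 degrees apart on the cap's +x, +y, -x and -y sides, 8 to 11 mm above the underside, reaching out to 31.5 mm from the axis, each 4.7 mm wide
- port (a point): centre of the mouth of the grey collar, at its rim, 87 mm above the table; z up the collar's axis. Collar: ring fixed on the extractor, outside 82 mm, bore 66 mm, 32 mm deep, 56 mm clear between the threads inside. Four equal right-hand threads, one every 90 degrees; where they start differs every time, is not told by this point's yaw and must be felt
- thread_top (a point): on the collar's axis 2 mm below its rim: the height where the thread tops begin. They sink 4 mm over 50 degrees clockwise, then run level 12 degrees to a stop 2 mm higher than they are there. A cap set in at random mostly lies on these tops, underside 10 to 14 mm below the rim; turned forward there it only jams, standing proud
- entry (a point): on the collar's axis 18 mm below the rim: where the cap's underside is once it has dropped. Turning backward (anticlockwise from above, at most 90 degrees) under some 5 N of push, the cap climbs up to 4 mm, then drops 8 mm off the thread starts into an entry gap 18 degrees wide that is closed by a wall, so do not force on backward
- home (a point): on the collar's axis 22 mm below the rim: where the cap's underside is when fully home. From the entry gap some 60 to 75 degrees forward (clockwise) bring it 4 mm down to the stop, flange about 1 mm above the rim. Play to each side about 1.5 mm; 0.3 to 0.5 N m at the stop is plenty. Keep the force between cap and collar well under 50 N
- extractor: white dust-extractor housing fixed to the table, 250 x 210 x 55 mm high with a perforated metal grille on its far half; origin at the centre of its underside; the collar stands on it 55 mm to the -x side of its centre
- pump_bottle: clear bottle with black cap, 56 mm across, 130 mm tall, loose, to be left alone; origin at the centre of its underside. It and the cap may swap sides of the extractor
- polish_a: small polish bottle, 28 mm across, 66 mm tall, loose, to be left alone; origin at the centre of its underside
- polish_b: small polish bottle, 28 mm across, 66 mm tall, loose, to be left alone; origin at the centre of its underside
- polish_c: small polish bottle, 28 mm across, 66 mm tall, loose, to be left alone; origin at the centre of its underside
- buffer: grey nail buffer block, 90 x 26 x 26 mm, loose, to be left alone; origin at the centre of its underside
- dappen: small glass bowl, 42 mm across, 27 mm tall, loose, to be left alone; origin at the centre of its underside
- file: flat nail file, 160 x 19 x 5 mm, loose, to be left alone; origin at the centre of its underside
Things that resemble listed ones, but are neither listed nor needed, are in the scene too. What is shaped like the cap but orange or purple is not meant.

How it is judged:
By the outcome, as a careful person would: the job done as asked, in the order asked, and still so for the second after the job is handed in, with the robot touching nothing.
It also fails if it takes over 72 s, if anything falls off the work surface, if the arm or the gripper's body presses on something with over 40 N, if the wrist force passes 120 N, or if a joint passes its speed limit or range.

### The arm

A 6-joint arm with a two-finger parallel gripper is mounted at the origin on the work surface. World frame = base frame: x ahead of the robot, y to its left, z up, the work surface at z = 0. Lengths are in mm, angles in rad, forces in N, time in s.
With the tool pointing down it reaches from about 350 to 975 mm from the base axis. Payload 7.1 kg.
Tool frame: the origin (TCP) lies at the very end of the fingers, on their centre line; the grasp point (between the pads) lies 19 mm behind it; z points along the fingers, y is the direction in which the jaws open and shut (so a half turn about z gives the same grasp; the last joint's range is limited). The gripper opens to 88 mm and grips with 3 to 60 N. Pads are 20 mm wide; open, the fingers measure 115 mm over their backs; the gripper's body (75 mm by 178 mm) begins 61 mm behind the grasp point.
Start: joints at [-1.181, 0.423, 1.63, -0, 1.089, -0.019], TCP at [248.458, -573.475, 222.675] pointing down, gripper open.
Joint ranges: [-3, 3], [-0.9, 2.11], [0.09, 2.58], [-1.31, 4.45], [0.11, 2.69], [-2.54, 2.54]. Speed limits (rad/s): [2.39, 2.39, 3.01, 3.14, 3.14, 3.14].

### API

Orientations are given as a rotation vector (axis times angle).
In Python, from workcell import readout, imaging, close_job gives the robot as it stands.
- The arm moves only by the tool carry_out, never from a script. Its argument "rows" is a list of rows, each a list of 3 entries, a list of its own where there are three numbers: the shift along the tool's x, y, z in m, then the turn, a rotation vector about the tool's x, y, z in rad, then the closure, from 0 (fully open) to 1 (shut). In form: [[[dx, dy, dz], [wx, wy, wz], hand], ...]. A call has 1 to 12 rows; each row shifts and turns the commanded pose from where the row before left it, along the tool's axes as they then stand; what a row does not reach is not made up. A row lasts 1/12 s, in which the tool goes at most 41.7 mm and 7.16 degrees, less where a joint would pass 70% of its speed; a pose out of reach is approached as far as the arm can. A call with a gripper value outside its range is refused whole. The fingers move at their own pace and stop on an object; the grip force is fixed at half the most. Time passes only in rows, so rows that do not move let the fingers close. It gives the time, the measured TCP pose, the force and the opening at its end, in the units of the state.
- readout.get_obs(): the state, without advancing time (a new reading comes with each control period).
- imaging.get_image(name): name is "scene" or "top"; returns the picture (384x512x3 uint8, red, green, blue); there is no depth.
- imaging.camera_params(name): a dict with "fx", "fy", "cx", "cy" (pixels), "rvec" (rotation vector, rad) and "tvec" (3), from world to camera coordinates, as OpenCV has them. Camera axes: x right, y down, z forward; pixel columns grow to the right and rows downward; lengths in mm; the calibration is good to about 2 mm. A picture is of the moment at which its call begins. camera_params takes no time and is no camera call.
- close_job(): hands the job in, once; it reports no verdict.
The state is a dict: "t": time; "qpos": joint angles; "qvel": joint speeds; "joint_torque": joint torques, N m; "ee_pos": TCP position; "orientation": TCP orientation; "ft_force": force on the tool from outside, world axes, zero at the start; "moment": the same for the moment, N m; "width": finger opening in mm.
Only numpy, scipy, OpenCV 4.12 (cv2) and the standard library are available. Lean on these libraries where they do the work, as an engineer would, in place of code of your own. Each camera call takes 0.05 s, during which the arm holds its last target.

## Working session

There is one attempt and no reset: what is moved stays moved. The work goes in short steps, Python scripts to look and compute and a tool call to move; the robot and the scene stay as the last step left them, time stands still between calls to the robot, and variables do not carry over. Pictures are saved under pics/ and viewed, and the job is handed in when it is done.

Besides the shell and the picture viewer there is one more tool, called after "Emit:" in YAML: its name, and indented under it one key for each argument. carry_out: Moves the arm, as the interface text tells. Its arguments: {"type":"object","properties":{"rows":{"type":"array","items":{"type":"array"}}},"required":["rows"]}

```bash
mkdir -p pics; ls; python3 - <<'E'
from workcell import readout, imaging
import cv2
print(readout.get_obs())
for n in("scene","top"):
    print(imaging.camera_params(n))
    cv2.imwrite(f"pics/{n}0.png",cv2.resize(imaging.get_image(n)[:,:,::-1],(800,600),interpolation=cv2.INTER_CUBIC))
    
E
```

```text
pics
{'t': 0.0, 'qpos': array([-1.18097589e+00,  4.23790078e-01,  1.63070091e+00,  4.22607498e-05,
        1.08861776e+00, -1.90010636e-02]), 'qvel': array([ 5.58049107e-04, -3.35223872e-04, -2.45628461e-03,  2.27283754e-05,
       -7.12488274e-04, -7.60414799e-04]), 'joint_torque': array([-1.85556373e-04, -5.44625938e+01, -2.73666161e+01,  6.44758064e-02,
        2.27202749e-02, -1.06764198e-04]), 'ee_pos': array([ 248.27330806, -572.95470409,  221.92911509]), 'orientation': array([-3.07472749e+00, -6.37378514e-01,  3.81057828e-04]), 'ft_force': array([-0.30803315,  0.19726477, -0.94108127]), 'moment': array([ 0.04254558, -0.01195371,  0.0355171 ]), 'width': 87.65630356505619}
{'fx': 424.16614124433244, 'fy': 424.16614124433244, 'cx': 249.94225431855386, 'cy': 187.973321150647, 'rvec': array([ 1.12233822,  2.20539994, -1.11676687]), 'tvec': array([ 394.91788693, -179.12491284, 1481.55429324])}
{'fx': 411.43172966982564, 'fy': 411.43172966982564, 'cx': 256.1104751414716, 'cy': 193.34028396680253, 'rvec': array([ 2.14529885, -2.12050104,  0.17667932]), 'tvec': array([-73.9049647 , 587.06720236, 956.02489762])}
```

View pics/scene0.png

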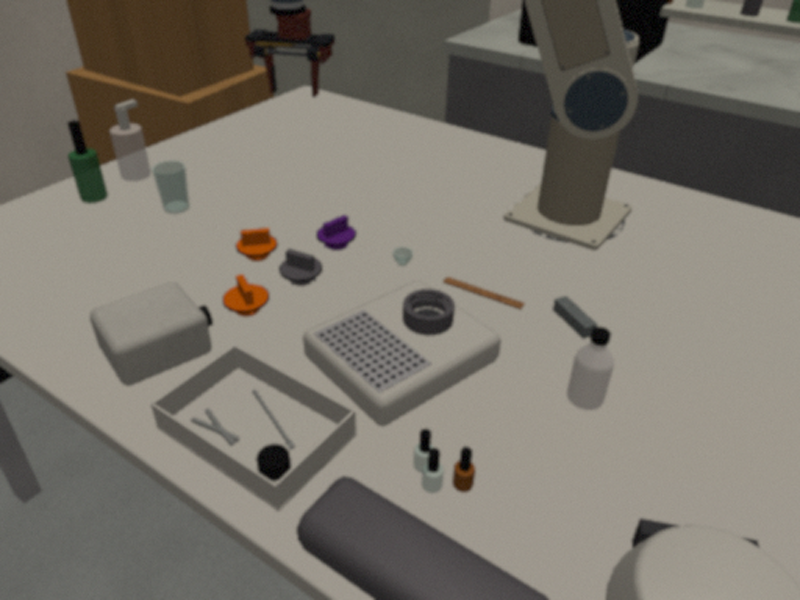

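View pics/top0.png

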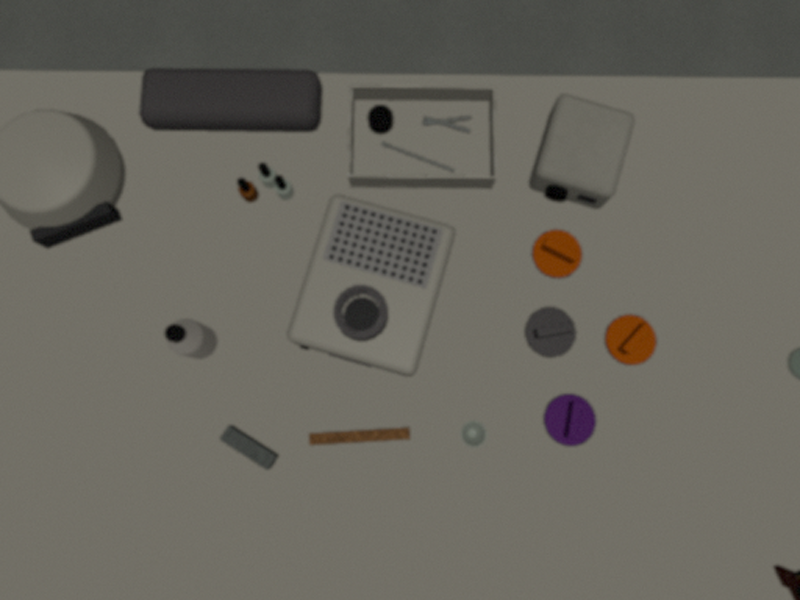

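The cap is the grey disc at top-view (550,332) of the 800-px picture, and the collar is at (361,312). The orange and purple caps are decoys. Next I'll zoom in on both.

```bash
cat > h.py <<'E'
import numpy as np, cv2
from workcell import readout, imaging
def cam(n):
    p=imaging.camera_params(n); R=cv2.Rodrigues(p["rvec"])[0]; K=np.array([[p["fx"],0,p["cx"]],[0,p["fy"],p["cy"]],[0,0,1]])
    return K,R,np.array(p["tvec"]).ravel()
def ray(n,u,v,z):
    K,R,t=cam(n); c=-R.T@t; d=R.T@np.linalg.inv(K)@[u,v,1]; return (c+d*(z-c[2])/d[2])
def proj(n,P):
    K,R,t=cam(n); q=K@(R@np.array(P,float)+t); return q[:2]/q[2]
def crop(n,u,v,w,h,s,f,img=None):
    im=imaging.get_image(n)[:,:,::-1] if img is None else img
    u0,v0=int(u-w/2),int(v-h/2); c=im[v0:v0+h,u0:u0+w]
    c=cv2.convertScaleAbs(c,alpha=1.8)
    cv2.imwrite(f,cv2.resize(c,None,fx=s,fy=s,interpolation=cv2.INTER_CUBIC)); return u0,v0
E
python3 - <<'E'
from h import *
im=imaging.get_image("top")[:,:,::-1]; cv2.imwrite("top_raw.png",im)
print(crop("top",352,212,60,60,10,"pics/cap_t.png",im),crop("top",231,200,60,60,10,"pics/col_t.png",im))
im=imaging.get_image("scene")[:,:,::-1]; cv2.imwrite("scene_raw.png",im)
print(crop("scene",192,171,60,60,10,"pics/cap_s.png",im),crop("scene",274,200,60,60,10,"pics/col_s.png",im))
E
python3 -c "
import cv2,numpy as np
a=[cv2.imread(f'pics/{n}.png') for n in('cap_t','col_t','cap_s','col_s')]
a=[cv2.resize(x,(400,300) if 0 else (300,300)) for x in a]
cv2.imwrite('pics/m.png',np.vstack([np.hstack(a[:2]),np.hstack(a[2:])]))"
```

```text
(322, 182) (201, 170)
(162, 141) (244, 170)
```

View pics/m.png

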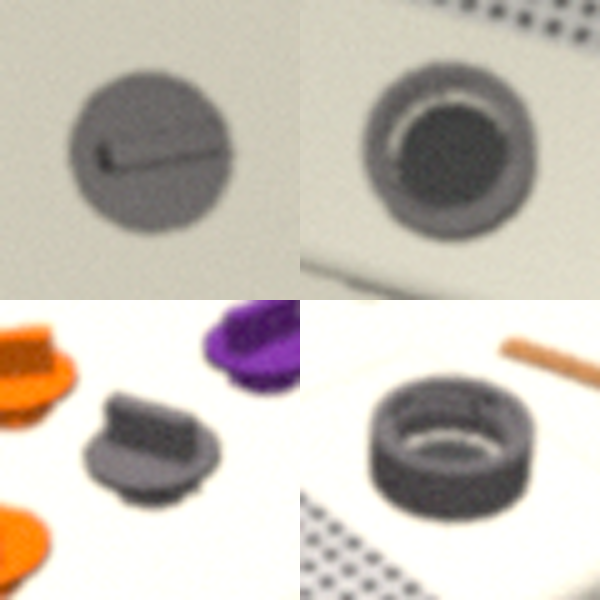

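```bash
python3 - <<'E'
from h import *
for n in("top","scene"):
    K,R,t=cam(n); print(n,"pos",-R.T@t)
def ell(n,seed,z,thr,hi=None):
    im=cv2.imread(f"{n}_raw.png"); g=cv2.GaussianBlur(im,(3,3),0); 
    g=g.max(2)
    m=(g<thr).astype(np.uint8)
    num,lab,st,ce=cv2.connectedComponentsWithStats(m)
    l=lab[seed[1],seed[0]]; mm=(lab==l).astype(np.uint8)
    c=max(cv2.findContours(mm,0,1)[0],key=cv2.contourArea)
    print(n,seed,"val",g[seed[1],seed[0]],"bbox",st[l])
    w=np.array([ray(n,u,v,z)[:2] for u,v in c[:,0]])
    (x,y),r=cv2.minEnclosingCircle(w.astype(np.float32)); print(" world circ",x,y,r)
    A=np.c_[2*w,np.ones(len(w))]; s=np.linalg.lstsq(A,(w**2).sum(1),rcond=None)[0]; print(" LS",s[:2],np.sqrt(s[2]+s[0]**2+s[1]**2), cv2.fitEllipse(w.astype(np.float32)))
im=cv2.imread("top_raw.png"); print(im[212,325:380:2].max(1), im[200,195:270:2].max(1))
ell("top",(350,205),29,95); ell("top",(231,213),87,95)
im=cv2.imread("scene_raw.png"); print(im[180,170:220:2].max(1))
# bar edges
for n,p,z in [("top",(104,168),29),("top",(222,152),29),("scene",(113,395-300),59),("scene",(197,417-300),59),("scene",(105,442-300),29),("scene",(194,458-300),29)]:
    o=(322,182) if n=="top" else (162,141)
    print(n,z,ray(n,o[0]+p[0]/5,o[1]+p[1]/5,z))
E
```

```text
top pos [ 420.26786887  -70.30875887 1040.4446384 ]
scene pos [1294.39531991  434.41236094  720.33023822]
[115 114 113 114 114  96  62  63  44  42  62  62  63  63  61  62  57  56
  54  53  50  64 102 114 113 115 114 114] [118 119 119 119 120 120 119 119 117  93  63  61  72  50  37  37  39  41
  38  35  38  38  38  40  58  63  73 116 121 121 121 122 120 119 121 122
 123 120]
top (350, 205) val 60 bbox [335 196  34  33 871]
 world circ 547.435546875 -303.8667907714844 41.346805572509766
 LS [ 547.30469126 -303.9862107 ] 40.20538978743733 ((547.30810546875, -303.9880065917969), (79.92977905273438, 80.9852523803711), 30.199914932250977)
top (231, 213) val 63 bbox [ 213  182   36   37 1013]
 world circ 565.4691772460938 -7.127270221710205 43.34298324584961
 LS [565.57808305  -7.62181857] 41.31209541162364 ((565.5831909179688, -7.605471134185791), (80.02275085449219, 85.3051528930664), 112.23693084716797)
[157 157 156 158 156 156 152 139  83  51  39  37  36  43  81 128 147 156
 157 156 157 160 154 157 155]
top 29 [ 538.01869105 -281.771474     29.        ]
top 29 [ 546.6508138  -340.30145757   29.        ]
scene 59 [ 550.6269237 -325.6598643   59.       ]
scene 59 [ 539.31065946 -270.99216787   59.        ]
scene 29 [ 557.94582793 -328.4527639    29.        ]
scene 29 [ 539.46137361 -275.37686036   29.        ]
```

```bash
python3 - <<'E'
from h import *
from scipy.optimize import least_squares
def cont(n,seed,thr):
    im=cv2.imread(f"{n}_raw.png"); s=4
    g=cv2.resize(cv2.GaussianBlur(im,(3,3),0).max(2),None,fx=s,fy=s,interpolation=cv2.INTER_CUBIC)
    num,lab,st,ce=cv2.connectedComponentsWithStats((g<thr).astype(np.uint8))
    mm=(lab==lab[seed[1]*s,seed[0]*s]).astype(np.uint8)
    c=max(cv2.findContours(mm,0,1)[0],key=cv2.contourArea)
    return (c[:,0]+0.5)/s-0.5
def fit(n,seed,z,thr,r,c0,away=None):
    c=cont(n,seed,thr); w=np.array([ray(n,u,v,z)[:2] for u,v in c]); cp=-cam(n)[1].T@cam(n)[2]
    d=np.array(c0)-cp[:2]; d/=np.linalg.norm(d)
    rel=w-c0; k=(rel@d)/np.linalg.norm(rel,axis=1)
    for lo in (-1.1,0.1,0.4):
        q=w[k>lo]
        f=least_squares(lambda p:np.hypot(*(q-p[:2]).T)-p[2],[*c0,r],loss="soft_l1")
        f2=least_squares(lambda p:np.hypot(*(q-p[:2]).T)-r,c0,loss="soft_l1")
        print(n,lo,f.x.round(1),"fixed r",f2.x.round(1),"rms",np.sqrt((f2.fun**2).mean()).round(2))
fit("top",(350,205),29,88,40,(547.3,-304)); fit("top",(231,213),87,92,41,(567,-7))
fit("scene",(190,174),29,100,40,(547.3,-304)); fit("scene",(275,208),87,100,41,(567,-7))
print(proj("scene",(547.3,-304,29)),proj("scene",(567,-7,87)))
# bar dark line in top
g=cv2.GaussianBlur(cv2.imread("top_raw.png"),(3,3),0).max(2).astype(float)
pts=[]
for u in range(347,364):
    col=g[207:222,u]; k=col.argmin(); 
    b=col[max(k-2,0):k+3]; wgt=np.clip(62-b,0,None); pts.append((u,207+max(k-2,0)+(wgt*np.arange(len(b))).sum()/wgt.sum()))
pts=np.array(pts); a=np.polyfit(*pts.T,1); print(a,(np.polyval(a,pts[:,0])-pts[:,1]).std())
for z in(29,59):
    A,B=[ray("top",u,np.polyval(a,u),z)[:2] for u in(347,363)]; d=B-A; d/=np.linalg.norm(d); n=np.array([-d[1],d[0]])
    print(z,A,B,"ang",np.degrees(np.arctan2(d[1],d[0])),"offset from centre",(A-[547.3,-304])@n)
E
```

```text
top -1.1 [ 547.2 -303.9   40. ] fixed r [ 547.2 -303.9] rms 0.32
top 0.1 [ 547.3 -304.    39.9] fixed r [ 547.2 -304. ] rms 0.25
top 0.4 [ 547.3 -304.    39.9] fixed r [ 547.2 -304. ] rms 0.27
top -1.1 [565.5  -7.7  41.7] fixed r [565.6  -7.6] rms 1.15
top 0.1 [567.6  -6.8  40.3] fixed r [566.8  -7.2] rms 0.35
top 0.4 [567.7  -6.7  40.2] fixed r [566.8  -7.1] rms 0.3
scene -1.1 [ 550.5 -302.8   46.3] fixed r [ 549.7 -300.4] rms 11.52
scene 0.1 [ 535.9 -318.7   33. ] fixed r [ 543.6 -314.6] rms 7.2
scene 0.4 [ 531.9 -324.    28.6] fixed r [ 544.5 -317.1] rms 7.46
scene -1.1 [583.4   4.   53.3] fixed r [585.3   5.3] rms 12.14
scene 0.1 [566.5  -6.1  38.5] fixed r [569.1  -4.6] rms 0.87
scene 0.4 [566.3  -6.2  38.2] fixed r [569.   -4.6] rms 0.63
[191.64616869 170.54355542] [273.64629594 194.06948971]
[-1.87433434e-01  2.80408954e+02] 0.14405075531396014
29 [ 538.7111718  -292.15617029] [ 546.62665655 -331.89881729] ang -78.73588203839455 offset from centre -6.109904355250827
59 [ 535.1980788  -285.57605499] [ 542.87878594 -324.13991339] ang -78.73588203839456 offset from centre -8.270018290951434
```

Emit:
carry_out:
  rows:
    - [[0, 0, 0], [0, 0, -0.1236], 0]
    - [[0, 0, 0], [0, 0, -0.1236], 0]
    - [[0, 0, 0], [0, 0, -0.1236], 0]
    - [[0, 0, 0], [0, 0, -0.1236], 0]
    - [[0, 0, 0], [0, 0, -0.1236], 0]
    - [[0, 0, 0], [0, 0, -0.1236], 0]
    - [[0, 0, 0], [0, 0, -0.1236], 0]
    - [[0, 0, 0], [0, 0, -0.1236], 0]
    - [[0, 0, 0], [0, 0, -0.1236], 0]
    - [[0, 0, 0], [0, 0, -0.1236], 0]
    - [[0, 0, 0], [0, 0, -0.1236], 0]
    - [[0, 0, 0], [0, 0, 0], 0]

```text
t: 1.2
ee_pos: [248.4, -573.3, 222.5]
orientation: [-1.986, -2.434, -0.0]
ft_force: [1.0, -0.0, -0.2]
width: 87.6
```

```bash
cat >> h.py <<'E'
from scipy.spatial.transform import Rotation as Ro
def st(tgt=None,P=True):
    o=readout.get_obs(); R=Ro.from_rotvec(o["orientation"]).as_matrix()
    if P: print("t%.2f"%o["t"],"pos",o["ee_pos"].round(1),"yawY %.2f"%np.degrees(np.arctan2(R[1,1],R[0,1])),"z",R[:,2].round(4),"F",o["ft_force"].round(1),"M",o["moment"].round(2),"w %.1f"%o["width"],"q",np.degrees(o["qpos"]).round(1))
    if tgt is not None: print("tool shift mm",(R.T@(np.array(tgt)-o["ee_pos"])).round(1))
    return o,R
E
python3 -c "
from h import *
st((547.2,-304,222))"
```

```text
t1.20 pos [ 248.4 -573.3  222.5] yawY 11.57 z [-2.e-04  4.e-04 -1.e+00] F [ 1.  -0.  -0.2] M [-0.08 -0.1  -0.01] w 87.6 q [-67.7  24.3  93.4  -0.   62.4 -79.2]
tool shift mm [203.9 346.8   0.5]
```

Emit:
carry_out:
  rows:
    - [[0.017, 0.0289, 0.004], [0, 0, 0], 0]
    - [[0.017, 0.0289, 0.004], [0, 0, 0], 0]
    - [[0.017, 0.0289, 0.004], [0, 0, 0], 0]
    - [[0.017, 0.0289, 0.004], [0, 0, 0], 0]
    - [[0.017, 0.0289, 0.004], [0, 0, 0], 0]
    - [[0.017, 0.0289, 0.004], [0, 0, 0], 0]
    - [[0.017, 0.0289, 0.004], [0, 0, 0], 0]
    - [[0.017, 0.0289, 0.004], [0, 0, 0], 0]
    - [[0.017, 0.0289, 0.004], [0, 0, 0], 0]
    - [[0.017, 0.0289, 0.004], [0, 0, 0], 0]
    - [[0.017, 0.0289, 0.004], [0, 0, 0], 0]
    - [[0.017, 0.0289, 0.004], [0, 0, 0.005], 0]

```text
t: 2.2
ee_pos: [549.6, -304.0, 174.4]
orientation: [-2.003, -2.42, -0.0]
ft_force: [0.7, -0.4, 0.3]
width: 87.6
```

Emit:
carry_out:
  rows:
    - [[0, 0, 0], [0, 0, 0], 0]
    - [[0, 0, 0], [0, 0, 0], 0]
    - [[0, 0, 0], [0, 0, 0], 0]

```text
t: 2.45
ee_pos: [548.1, -305.4, 174.5]
orientation: [-1.999, -2.423, 0.001]
ft_force: [-0.5, -0.1, 0.4]
width: 88.0
```

```bash
python3 -c "
from h import *
st((547.2,-304,33))
im=imaging.get_image('scene')[:,:,::-1]
crop('scene',195,150,140,100,5,'pics/a1.png',im)"
```

```text
t2.45 pos [ 548.1 -305.4  174.5] yawY 10.95 z [-7.e-04  1.e-04 -1.e+00] F [-0.5 -0.1  0.4] M [-0.06 -0.04 -0.02] w 88.0 q [-30.2  27.6  95.   -0.   57.3 -41.1]
tool shift mm [  1.5  -0.5 141.5]
```

View pics/a1.png

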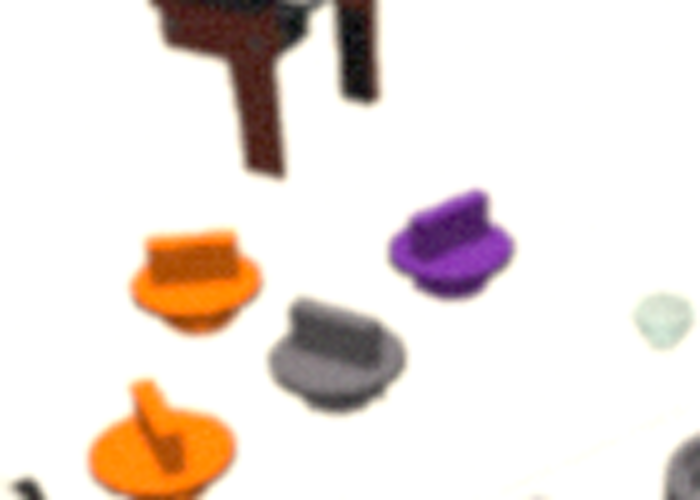

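The scene view shows the open fingers above the grey cap's bar, which runs between them at about (335,335). Nothing else is below the fingers, so I'll descend and close.

Emit:
carry_out:
  rows:
    - [[0.0015, -0.0005, 0.015], [0, 0, 0], 0]
    - [[0, 0, 0.015], [0, 0, 0], 0]
    - [[0, 0, 0.015], [0, 0, 0], 0]
    - [[0, 0, 0.015], [0, 0, 0], 0]
    - [[0, 0, 0.015], [0, 0, 0], 0]
    - [[0, 0, 0.015], [0, 0, 0], 0]
    - [[0, 0, 0.015], [0, 0, 0], 0]
    - [[0, 0, 0.015], [0, 0, 0], 0]
    - [[0, 0, 0.01], [0, 0, 0], 0]
    - [[0, 0, 0.006], [0, 0, 0], 0]
    - [[0, 0, 0.004], [0, 0, 0], 0]
    - [[0, 0, 0], [0, 0, 0], 0]

```text
t: 3.5
ee_pos: [547.2, -304.3, 34.3]
orientation: [-1.998, -2.423, 0.0]
ft_force: [-0.1, -0.3, 0.4]
width: 87.4
```

```bash
python3 -c "
from h import *
st((547.2,-304,33))"
```

```text
t3.50 pos [ 547.2 -304.3   34.3] yawY 10.98 z [-6.e-04  3.e-04 -1.e+00] F [-0.1 -0.3  0.4] M [ 0.01 -0.1   0.03] w 87.4 q [-30.2  38.7  98.3  -0.   43.  -41.1]
tool shift mm [0.3 0.1 1.3]
```

Emit:
carry_out:
  rows:
    - [[0, 0, 0.001], [0, 0, 0], 0.5]
    - [[0, 0, 0], [0, 0, 0], 0.7]
    - [[0, 0, 0], [0, 0, 0], 0.75]
    - [[0, 0, 0], [0, 0, 0], 0.8]
    - [[0, 0, 0], [0, 0, 0], 0.85]
    - [[0, 0, 0], [0, 0, 0], 0.9]
    - [[0, 0, 0], [0, 0, 0], 1]
    - [[0, 0, 0], [0, 0, 0], 1]
    - [[0, 0, 0], [0, 0, 0], 1]
    - [[0, 0, 0], [0, 0, 0], 1]
    - [[0, 0, 0], [0, 0, 0], 1]
    - [[0, 0, 0], [0, 0, 0], 1]

```text
t: 4.5
ee_pos: [547.5, -303.9, 33.6]
orientation: [-1.997, -2.424, 0.0]
ft_force: [-0.3, 0.9, -0.8]
width: 13.7
```

```bash
python3 -c "
from h import *
st((547.2,-304,33))"
```

```text
t4.50 pos [ 547.5 -303.9   33.6] yawY 11.04 z [-4.e-04  1.e-04 -1.e+00] F [-0.3  0.9 -0.8] M [-0.06 -0.05 -0.05] w 13.7 q [-30.1  38.8  98.3  -0.   42.9 -41.2]
tool shift mm [-0.  -0.3  0.6]
```

Emit:
carry_out:
  rows:
    - [[0, 0, -0.005], [0, 0, 0], 1]
    - [[0, 0, -0.01], [0, 0, 0], 1]
    - [[0, 0, -0.015], [0, 0, 0], 1]
    - [[0, 0, -0.015], [0, 0, 0], 1]
    - [[0, 0, -0.015], [0, 0, 0], 1]
    - [[0, 0, -0.015], [0, 0, 0], 1]
    - [[0, 0, -0.015], [0, 0, 0], 1]
    - [[0, 0, -0.015], [0, 0, 0], 1]
    - [[0, 0, -0.015], [0, 0, 0], 1]
    - [[0, 0, -0.015], [0, 0, 0], 1]
    - [[0, 0, -0.005], [0, 0, 0], 1]
    - [[0, 0, 0], [0, 0, 0], 1]

```text
t: 5.5
ee_pos: [548.6, -304.5, 175.9]
orientation: [1.995, 2.422, 0.001]
ft_force: [-0.3, -0.2, -2.2]
width: 13.8
```

```bash
python3 -c "
from h import *
st((567.2,-6.8,173))"
```

```text
t5.50 pos [ 548.6 -304.5  175.9] yawY 11.04 z [ 0.0031 -0.0018 -1.    ] F [-0.3 -0.2 -2.2] M [-0.02 -0.1  -0.02] w 13.8 q [-30.1  27.4  95.2   0.   57.2 -41.2]
tool shift mm [288.7  75.2   2.4]
```

Emit:
carry_out:
  rows:
    - [[0.015, 0.004, 0], [0, 0, 0], 1]
    - [[0.026, 0.007, 0], [0, 0, 0], 1]
    - [[0.03, 0.008, 0], [0, 0, 0], 1]
    - [[0.03, 0.008, 0], [0, 0, 0], 1]
    - [[0.03, 0.008, 0], [0, 0, 0], 1]
    - [[0.03, 0.008, 0], [0, 0, 0], 1]
    - [[0.03, 0.008, 0], [0, 0, 0], 1]
    - [[0.03, 0.008, 0], [0, 0, 0], 1]
    - [[0.03, 0.008, 0], [0, 0, 0], 1]
    - [[0.021, 0.005, 0], [0, 0, 0], 1]
    - [[0.012, 0.003, 0], [0, 0, 0], 1]
    - [[0.005, 0, 0], [0, 0, 0], 1]

```text
t: 6.5
ee_pos: [565.3, -3.8, 172.9]
orientation: [-1.994, -2.426, 0.001]
ft_force: [0.6, 0.3, -1.4]
width: 13.8
```

Emit:
carry_out:
  rows:
    - [[0, 0, 0], [0, 0, 0], 1]
    - [[0, 0, 0], [0, 0, 0], 1]
    - [[0, 0, 0], [0, 0, 0], 1]

```text
t: 6.75
ee_pos: [565.8, -7.0, 173.5]
orientation: [-1.999, -2.424, 0.001]
ft_force: [-0.1, 0.3, -1.8]
width: 13.9
```

```bash
python3 -c "
from h import *
st((567.2,-6.8,133))
im=imaging.get_image('scene')[:,:,::-1]; cv2.imwrite('s2.png',im)
crop('scene',275,170,140,110,5,'pics/a2.png',im)"
```

```text
t6.75 pos [565.8  -7.  173.5] yawY 10.97 z [-3.e-04 -2.e-04 -1.e+00] F [-0.1  0.3 -1.8] M [-0.03 -0.14 -0.02] w 13.9 q [ -1.9  22.9 103.1  -0.   54.  -12.9]
tool shift mm [-0.   1.4 40.5]
```

View pics/a2.png

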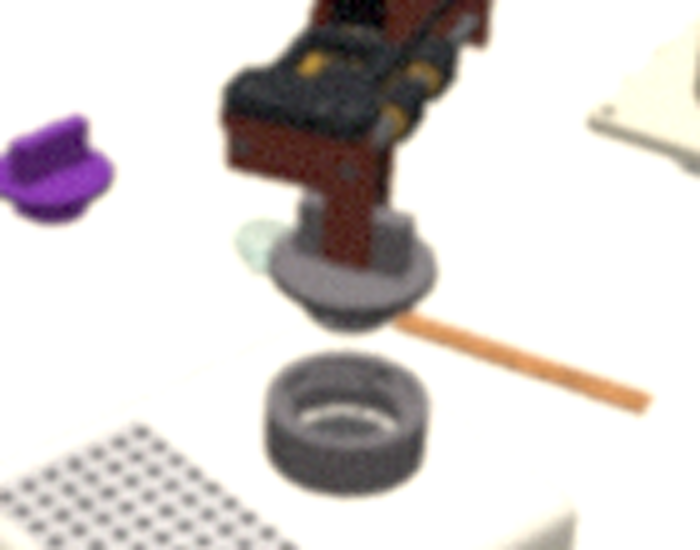

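```bash
python3 - <<'E'
from h import *
u0,v0=205,115
for z,p in((87,(567.2,-6.8)),(173.5-33.5+26,(565.8,-7.0)),(173.5-33.5+26,(567.2,-6.8))):
    q=proj("scene",(*p,z)); print(z,(q-[u0,v0]+.5)*5)
g=cv2.GaussianBlur(cv2.imread("s2.png"),(3,3),0).max(2).astype(float)
def edges(v,a,b):
    r=g[v]; thr=105; out=[]
    for u in range(a,b):
        if (r[u]-thr)*(r[u+1]-thr)<0: out.append(round((u+(r[u]-thr)/(r[u]-r[u+1])-u0+.5)*5,1))
    return out
for v in (166,167,168,169,170): print(v,edges(v,250,300))
for v in (196,198,200,202,206): print(v,edges(v,250,300))
E
```

```text
87 [345.84805933 398.18310231]
166.0 [354.40615455 264.20153482]
166.0 [353.16185465 265.62674957]
166 [np.float64(266.9)]
167 [np.float64(266.2), np.float64(433.9)]
168 [np.float64(265.7), np.float64(434.9)]
169 [np.float64(266.9), np.float64(435.5)]
170 [np.float64(270.4), np.float64(435.2)]
196 [np.float64(266.8), np.float64(427.2)]
198 [np.float64(265.4), np.float64(427.3)]
200 [np.float64(264.5), np.float64(427.2)]
202 [np.float64(264.4), np.float64(426.3)]
206 [np.float64(267.9), np.float64(423.8)]
```

Seen from the scene camera, the cap axis is at column 353 and the collar at 346. Those match the projected positions to about 1 mm, so I'll start lowering.

Emit:
carry_out:
  rows:
    - [[0, 0.0014, 0.005], [0, 0, 0], 1]
    - [[0, 0, 0.007], [0, 0, 0], 1]
    - [[0, 0, 0.007], [0, 0, 0], 1]
    - [[0, 0, 0.007], [0, 0, 0], 1]
    - [[0, 0, 0.007], [0, 0, 0], 1]
    - [[0, 0, 0.007], [0, 0, 0], 1]
    - [[0, 0, 0.007], [0, 0, 0], 1]
    - [[0, 0, 0.005], [0, 0, 0], 1]
    - [[0, 0, 0.002], [0, 0, 0], 1]
    - [[0, 0, 0], [0, 0, 0], 1]
    - [[0, 0, 0], [0, 0, 0], 1]

```text
t: 7.72
ee_pos: [567.5, -5.7, 119.7]
orientation: [1.997, 2.425, 0.0]
ft_force: [-0.1, 0.6, -1.3]
width: 13.7
```

```bash
python3 -c "
from h import *
st((567.2,-6.8,110))"
```

```text
t7.72 pos [567.5  -5.7 119.7] yawY 11.04 z [ 0.  0. -1.] F [-0.1  0.6 -1.3] M [-0.   -0.06 -0.02] w 13.7 q [ -1.8  27.5 104.7   0.   47.9 -12.8]
tool shift mm [-1.  -0.5  9.7]
```

Emit:
carry_out:
  rows:
    - [[0, 0, 0.0015], [0, 0, 0], 1]
    - [[0, 0, 0.0015], [0, 0, 0], 1]
    - [[0, 0, 0.0015], [0, 0, 0], 1]
    - [[0, 0, 0.0015], [0, 0, 0], 1]
    - [[0, 0, 0], [0, 0, 0], 1]
    - [[0, 0, 0], [0, 0, 0], 1]

```text
t: 8.22
ee_pos: [567.3, -5.7, 113.6]
orientation: [-1.997, -2.425, 0.0]
ft_force: [-0.3, -0.3, -1.1]
width: 13.8
```

Emit:
carry_out:
  rows:
    - [[0, 0, 0.001], [0, 0, 0], 1]
    - [[0, 0, 0.001], [0, 0, 0], 1]
    - [[0, 0, 0], [0, 0, 0], 1]

```text
t: 8.47
ee_pos: [567.6, -5.7, 112.0]
orientation: [1.997, 2.424, 0.001]
ft_force: [-0.9, 0.1, 4.2]
width: 13.8
```

```bash
python3 -c "
from h import *
st((567.2,-6.8,110))"
```

```text
t8.47 pos [567.6  -5.7 112. ] yawY 11.03 z [ 5.e-04  0.e+00 -1.e+00] F [-0.9  0.1  4.2] M [-0.04  0.03 -0.04] w 13.8 q [ -1.8  28.1 104.9   0.   47.  -12.8]
tool shift mm [-1.  -0.6  2. ]
```

Contact came at TCP z 112, about 1.5 mm higher than expected. A lug may be on the rim because of the 1 mm y offset. I'll lift, recentre and lower again.

Emit:
carry_out:
  rows:
    - [[0, 0, -0.0025], [0, 0, 0], 1]
    - [[-0.001, -0.0005, 0], [0, 0, 0], 1]
    - [[0, 0, 0], [0, 0, 0], 1]
    - [[0, 0, 0.001], [0, 0, 0], 1]
    - [[0, 0, 0.001], [0, 0, 0], 1]
    - [[0, 0, 0.0005], [0, 0, 0], 1]
    - [[0, 0, 0], [0, 0, 0], 1]

```text
t: 9.05
ee_pos: [567.2, -6.8, 111.8]
orientation: [1.997, 2.425, 0.0]
ft_force: [-1.6, 0.3, 3.1]
width: 14.0
```

```bash
python3 -c "
from h import *
st((567.2,-6.8,110))"
```

```text
t9.05 pos [567.2  -6.8 111.8] yawY 11.03 z [ 2.e-04 -0.e+00 -1.e+00] F [-1.6  0.3  3.1] M [0.02 0.   0.03] w 14.0 q [ -1.9  28.1 104.9  -0.   47.  -12.9]
tool shift mm [-0.   0.   1.8]
```

Emit:
carry_out:
  rows:
    - [[0, 0, 0.0005], [0, 0, 0], 1]
    - [[0, 0, 0], [0, 0, 0], 1]

```text
t: 9.22
ee_pos: [567.2, -6.8, 111.6]
orientation: [1.997, 2.424, 0.0]
ft_force: [-2.2, -0.4, 5.0]
width: 13.9
```

Emit:
carry_out:
  rows:
    - [[0, 0, 0], [0, 0, -0.04], 1]
    - [[0, 0, 0], [0, 0, -0.04], 1]
    - [[0, 0, 0], [0, 0, 0], 1]

```text
t: 9.47
ee_pos: [567.4, -7.1, 111.7]
orientation: [1.896, 2.504, 0.0]
ft_force: [-2.3, 0.1, 5.6]
width: 13.5
```

```bash
python3 -c "
from h import *
st((567.2,-6.8,110))"
```

```text
t9.47 pos [567.4  -7.1 111.7] yawY 15.73 z [ 8.e-04 -3.e-04 -1.e+00] F [-2.3  0.1  5.6] M [0.03 0.02 0.03] w 13.5 q [ -1.9  28.1 104.9  -0.   46.9 -17.6]
tool shift mm [ 0.3 -0.1  1.7]
```

Emit:
carry_out:
  rows:
    - [[0, -0.0008, 0], [0, 0, 0], 1]
    - [[0, 0, 0], [0, 0, 0], 1]

```text
t: 9.63
ee_pos: [567.1, -6.9, 111.7]
orientation: [1.898, 2.501, 0.002]
ft_force: [1.3, 0.6, 5.1]
width: 14.1
```

Emit:
carry_out:
  rows:
    - [[0, 0, 0], [0, 0, -0.05], 1]
    - [[0, 0, 0], [0, 0, -0.05], 1]
    - [[0, 0, 0], [0, 0, 0], 1]

```text
t: 9.88
ee_pos: [566.7, -7.2, 111.5]
orientation: [1.769, 2.595, 0.0]
ft_force: [-0.3, -0.2, -1.1]
width: 13.9
```

```bash
python3 -c "
from h import *
st((567.2,-6.8,110))"
```

```text
t9.88 pos [566.7  -7.2 111.5] yawY 21.44 z [ 8.e-04 -2.e-04 -1.e+00] F [-0.3 -0.2 -1.1] M [-0.2   0.02 -0.03] w 13.9 q [ -1.9  28.1 105.   -0.   46.8 -23.4]
tool shift mm [0.1 0.6 1.5]
```

The force vanished, so the cap has come off an edge. I'll feel downward without turning.

Emit:
carry_out:
  rows:
    - [[0, 0, 0.001], [0, 0, 0], 1]
    - [[0, 0, 0.001], [0, 0, 0], 1]
    - [[0, 0, 0], [0, 0, 0], 1]

```text
t: 10.13
ee_pos: [565.5, -6.9, 108.4]
orientation: [-1.772, -2.592, 0.001]
ft_force: [-0.1, -0.2, -2.0]
width: 13.5
```

```bash
python3 -c "
from h import *
st((567.2,-6.8,103))"
```

```text
t10.13 pos [565.5  -6.9 108.4] yawY 21.30 z [-1.6e-03  2.0e-04 -1.0e+00] F [-0.1 -0.2 -2. ] M [-0.03 -0.11 -0.03] w 13.5 q [ -1.9  28.4 105.1   0.   46.6 -23.2]
tool shift mm [-0.5  1.6  5.4]
```

Emit:
carry_out:
  rows:
    - [[0, 0.001, 0], [0, 0, 0], 1]
    - [[0, 0, 0.001], [0, 0, 0], 1]
    - [[0, 0, 0.001], [0, 0, 0], 1]
    - [[0, 0, 0], [0, 0, 0], 1]

```text
t: 10.47
ee_pos: [566.1, -6.7, 106.6]
orientation: [-1.77, -2.593, 0.002]
ft_force: [-4.4, -1.3, -0.4]
width: 13.6
```

Emit:
carry_out:
  rows:
    - [[0, 0, 0.001], [0, 0, 0], 1]
    - [[0, 0, 0.001], [0, 0, 0], 1]
    - [[0, 0, 0], [0, 0, 0], 1]

```text
t: 10.72
ee_pos: [566.2, -6.8, 106.3]
orientation: [-1.771, -2.593, 0.002]
ft_force: [-10.6, -1.8, 15.3]
width: 14.3
```

```bash
python3 -c "
from h import *
st((567.2,-6.8,103))"
```

```text
t10.72 pos [566.2  -6.8 106.3] yawY 21.35 z [-2.1e-03 -2.0e-04 -1.0e+00] F [-10.6  -1.8  15.3] M [-0.39  1.82  0.11] w 14.3 q [ -1.9  28.6 105.1  -0.   46.5 -23.2]
tool shift mm [-0.4  1.   3.3]
```

Emit:
carry_out:
  rows:
    - [[0, 0, -0.002], [0, 0, 0], 1]
    - [[0, -0.001, 0], [0, 0, 0], 1]
    - [[0, 0, 0], [0, 0, 0], 1]

```text
t: 10.97
ee_pos: [566.0, -6.9, 107.1]
orientation: [-1.772, -2.594, -0.0]
ft_force: [-3.5, -0.1, 1.0]
width: 13.9
```

```bash
python3 -c "
from h import *
st((567.2,-6.8,103))"
```

```text
t10.97 pos [566.   -6.9 107.1] yawY 21.34 z [-2.e-04  2.e-04 -1.e+00] F [-3.5 -0.1  1. ] M [-0.06  0.63  0.07] w 13.9 q [ -1.9  28.5 105.1   0.   46.4 -23.3]
tool shift mm [-0.3  1.2  4.1]
```

Fx is still -3.5 N, so I'll shift further toward -x and lower gently.

Emit:
carry_out:
  rows:
    - [[0, -0.0008, 0], [0, 0, 0], 1]
    - [[0, 0, 0], [0, 0, 0], 1]

```text
t: 11.13
ee_pos: [565.9, -7.2, 107.1]
orientation: [1.771, 2.594, 0.001]
ft_force: [-2.5, -0.3, -0.2]
width: 13.9
```

Emit:
carry_out:
  rows:
    - [[0, 0, 0.001], [0, 0, 0], 1]
    - [[0, 0, 0], [0, 0, 0], 1]

```text
t: 11.3
ee_pos: [566.0, -7.2, 106.4]
orientation: [1.771, 2.594, 0.001]
ft_force: [-2.4, 0.8, 2.1]
width: 13.8
```

```bash
python3 -c "
from h import *
st((567.2,-6.8,103))"
```

```text
t11.30 pos [566.   -7.2 106.4] yawY 21.35 z [ 8.e-04  0.e+00 -1.e+00] F [-2.4  0.8  2.1] M [-0.07  0.33  0.06] w 13.8 q [ -1.9  28.5 105.2   0.   46.2 -23.3]
tool shift mm [-0.   1.3  3.4]
```

The z levels fit better if the first contact was the rim and this one is the thread tops, with the underside about 13 mm below the rim. I'll turn backward under light load and watch the height.

Emit:
carry_out:
  rows:
    - [[0, -0.0003, 0], [0, 0, -0.05], 1]
    - [[0, 0, 0], [0, 0, -0.05], 1]
    - [[0, 0, 0], [0, 0, 0], 1]

```text
t: 11.55
ee_pos: [565.9, -7.4, 106.7]
orientation: [1.636, 2.681, 0.001]
ft_force: [-2.2, -0.4, 4.3]
width: 13.9
```

```bash
python3 -c "
from h import *
st((567.2,-6.8,103))"
```

```text
t11.55 pos [565.9  -7.4 106.7] yawY 27.21 z [ 0.0013 -0.     -1.    ] F [-2.2 -0.4  4.3] M [-0.04  0.33 -0.  ] w 13.9 q [ -2.   28.5 105.2  -0.   46.2 -29.2]
tool shift mm [-0.   1.5  3.7]
```

Emit:
carry_out:
  rows:
    - [[0, -0.0003, -0.0003], [0, 0, -0.06], 1]
    - [[0, 0, 0], [0, 0, -0.06], 1]
    - [[0, 0, 0], [0, 0, 0], 1]

```text
t: 11.8
ee_pos: [565.7, -7.5, 107.1]
orientation: [1.472, 2.774, 0.001]
ft_force: [-2.2, -0.7, 5.3]
width: 13.9
```

Emit:
carry_out:
  rows:
    - [[0, 0, -0.0004], [0, 0, -0.06], 1]
    - [[0, 0, 0], [0, 0, -0.06], 1]
    - [[0, 0, 0], [0, 0, 0], 1]

```text
t: 12.05
ee_pos: [565.6, -7.5, 107.7]
orientation: [1.303, 2.857, 0.001]
ft_force: [-3.5, -0.7, 6.9]
width: 13.8
```

```bash
python3 -c "
from h import *
st((567.2,-6.8,103))"
```

```text
t12.05 pos [565.6  -7.5 107.7] yawY 40.97 z [ 1.3e-03 -1.0e-04 -1.0e+00] F [-3.5 -0.7  6.9] M [-0.04  0.55  0.07] w 13.8 q [ -2.   28.4 105.2  -0.   46.3 -42.9]
tool shift mm [-0.4  1.7  4.7]
```

Emit:
carry_out:
  rows:
    - [[0.0004, -0.0004, -0.0006], [0, 0, -0.06], 1]
    - [[0, 0, 0], [0, 0, -0.06], 1]
    - [[0, 0, 0], [0, 0, 0], 1]

```text
t: 12.3
ee_pos: [565.3, -7.5, 108.2]
orientation: [1.129, 2.93, 0.001]
ft_force: [-2.5, -0.1, 5.6]
width: 14.1
```

Emit:
carry_out:
  rows:
    - [[0, 0, -0.0005], [0, 0, -0.06], 1]
    - [[0, 0, 0], [0, 0, -0.06], 1]
    - [[0, 0, 0], [0, 0, 0], 1]

```text
t: 12.55
ee_pos: [565.4, -7.5, 108.8]
orientation: [0.951, 2.992, 0.001]
ft_force: [-1.8, -0.1, 6.8]
width: 13.8
```

```bash
python3 -c "
from h import *
st((567.2,-6.8,103))"
```

```text
t12.55 pos [565.4  -7.5 108.8] yawY 54.73 z [ 2.e-03 -1.e-04 -1.e+00] F [-1.8 -0.1  6.8] M [0.02 0.35 0.08] w 13.8 q [ -2.   28.2 105.3  -0.   46.4 -56.7]
tool shift mm [-1.   1.6  5.8]
```

Emit:
carry_out:
  rows:
    - [[0, 0, -0.0005], [0, 0, -0.05], 1]
    - [[0, 0, 0], [0, 0, -0.05], 1]
    - [[0, 0, 0], [0, 0, 0], 1]

```text
t: 12.8
ee_pos: [565.3, -7.5, 109.3]
orientation: [0.802, 3.036, 0.001]
ft_force: [-2.7, -0.3, 6.3]
width: 14.1
```

Emit:
carry_out:
  rows:
    - [[0, 0, -0.0003], [0, 0, -0.04], 1]
    - [[0, 0, 0], [0, 0, -0.04], 1]
    - [[0, 0, 0], [0, 0, 0], 1]

```text
t: 13.05
ee_pos: [565.3, -7.5, 109.6]
orientation: [0.681, 3.065, 0.001]
ft_force: [-2.7, -0.3, 6.9]
width: 13.8
```

```bash
python3 -c "
from h import *
st((567.2,-6.8,103))"
```

```text
t13.05 pos [565.3  -7.5 109.6] yawY 64.96 z [ 0.0018 -0.     -1.    ] F [-2.7 -0.3  6.9] M [-0.12  0.37 -0.08] w 13.8 q [ -2.   28.2 105.3   0.   46.5 -66.9]
tool shift mm [-1.4  1.5  6.6]
```

Emit:
carry_out:
  rows:
    - [[0, 0, -0.0002], [0, 0, -0.05], 1]
    - [[0, 0, 0], [0, 0, 0], 1]

```text
t: 13.22
ee_pos: [565.3, -7.6, 109.8]
orientation: [0.603, 3.081, 0.0]
ft_force: [-2.9, -0.3, 6.3]
width: 13.9
```

Emit:
carry_out:
  rows:
    - [[0, 0, 0], [0, 0, -0.05], 1]
    - [[0, 0, 0], [0, 0, 0], 1]

```text
t: 13.38
ee_pos: [565.3, -7.7, 109.9]
orientation: [0.526, 3.095, 0.0]
ft_force: [-2.3, -1.1, 8.1]
width: 14.0
```

Emit:
carry_out:
  rows:
    - [[0, 0, 0], [0, 0, -0.04], 1]
    - [[0, 0, 0], [0, 0, 0], 1]

```text
t: 13.55
ee_pos: [565.3, -7.8, 110.0]
orientation: [0.465, 3.105, -0.0]
ft_force: [-2.5, -0.3, 8.7]
width: 13.6
```

Emit:
carry_out:
  rows:
    - [[0, 0, -0.0003], [0, 0, -0.04], 1]
    - [[0, 0, 0], [0, 0, 0], 1]

```text
t: 13.72
ee_pos: [565.3, -7.7, 110.1]
orientation: [0.402, 3.114, -0.0]
ft_force: [-2.3, -2.0, 6.5]
width: 14.0
```

Emit:
carry_out:
  rows:
    - [[0, 0, 0], [0, 0, -0.04], 1]
    - [[0, 0, 0], [0, 0, 0], 1]

```text
t: 13.88
ee_pos: [565.3, -7.8, 110.0]
orientation: [0.34, 3.121, -0.0]
ft_force: [-2.3, -1.8, 6.0]
width: 13.8
```

Emit:
carry_out:
  rows:
    - [[0, 0, 0], [0, 0, -0.04], 1]
    - [[0, 0, 0], [0, 0, 0], 1]

```text
t: 14.05
ee_pos: [565.3, -7.7, 109.9]
orientation: [0.278, 3.127, -0.0]
ft_force: [-2.8, -0.7, 4.7]
width: 13.9
```

```bash
python3 -c "
from h import *
st((567.2,-6.8,103))"
```

```text
t14.05 pos [565.3  -7.7 109.9] yawY 79.83 z [ 1.8e-03 -2.0e-04 -1.0e+00] F [-2.8 -0.7  4.7] M [-0.06  0.25  0.02] w 13.9 q [ -2.   28.1 105.3  -0.   46.5 -81.8]
tool shift mm [-1.7  1.3  6.9]
```

Emit:
carry_out:
  rows:
    - [[0, 0, 0], [0, 0, -0.04], 1]
    - [[0, 0, 0], [0, 0, 0], 1]

```text
t: 14.22
ee_pos: [565.2, -7.6, 109.7]
orientation: [0.217, 3.132, 0.0]
ft_force: [-0.9, -0.2, 2.7]
width: 13.9
```

Emit:
carry_out:
  rows:
    - [[0, 0, 0], [0, 0, -0.04], 1]
    - [[0, 0, 0], [0, 0, 0], 1]

```text
t: 14.38
ee_pos: [564.8, -7.4, 109.2]
orientation: [0.155, 3.137, 0.0]
ft_force: [-0.9, -0.2, -1.5]
width: 13.8
```

```bash
python3 -c "
from h import *
st((567.2,-6.8,103))"
```

```text
t14.38 pos [564.8  -7.4 109.2] yawY 84.35 z [ 9.e-04  1.e-04 -1.e+00] F [-0.9 -0.2 -1.5] M [ 0.06 -0.11  0.02] w 13.8 q [ -2.   28.2 105.3   0.   46.5 -86.3]
tool shift mm [-2.3  0.9  6.2]
```

The cap is off the thread starts at yaw 84° and the load is gone. I'll turn slightly further back, then lower it into the gap.

Emit:
carry_out:
  rows:
    - [[0, 0, 0.001], [0, 0, -0.05], 1]
    - [[0, 0, 0.0015], [0, 0, 0], 1]
    - [[0, 0, 0], [0, 0, 0], 1]

```text
t: 14.63
ee_pos: [564.3, -7.4, 106.2]
orientation: [-0.08, -3.14, -0.0]
ft_force: [-0.1, -0.1, -1.2]
width: 13.5
```

Emit:
carry_out:
  rows:
    - [[0, 0, 0.001], [0, 0, 0], 1]
    - [[0, 0, 0.001], [0, 0, 0], 1]
    - [[0, 0, 0], [0, 0, 0], 1]

```text
t: 14.88
ee_pos: [564.3, -7.5, 104.5]
orientation: [-0.077, -3.14, -0.0]
ft_force: [-0.1, 0.3, -0.4]
width: 13.9
```

```bash
python3 -c "
from h import *
st((567.2,-6.8,103))"
```

```text
t14.88 pos [564.3  -7.5 104.5] yawY 87.19 z [-3.e-04  0.e+00 -1.e+00] F [-0.1  0.3 -0.4] M [ 0.11 -0.12 -0.  ] w 13.9 q [ -2.   28.6 105.4   0.   46.  -89.2]
tool shift mm [-2.9  0.8  1.5]
```

Emit:
carry_out:
  rows:
    - [[0, 0, 0.001], [0, 0, 0], 1]
    - [[0, 0, 0], [0, 0, 0], 1]

```text
t: 15.05
ee_pos: [564.4, -7.5, 103.6]
orientation: [-0.076, -3.141, -0.0]
ft_force: [0.2, 0.0, -0.6]
width: 13.8
```

Emit:
carry_out:
  rows:
    - [[0, 0, 0.001], [0, 0, 0], 1]
    - [[0, 0, 0], [0, 0, 0], 1]

```text
t: 15.22
ee_pos: [564.4, -7.5, 102.7]
orientation: [-0.076, -3.141, -0.0]
ft_force: [-1.0, -0.3, -1.6]
width: 13.6
```

```bash
python3 -c "
from h import *
st((567.2,-6.8,103))"
```

```text
t15.22 pos [564.4  -7.5 102.7] yawY 87.23 z [-1.e-04  0.e+00 -1.e+00] F [-1.  -0.3 -1.6] M [ 0.06 -0.12 -0.02] w 13.6 q [ -2.   28.8 105.5   0.   45.8 -89.2]
tool shift mm [-2.8  0.8 -0.3]
```

Emit:
carry_out:
  rows:
    - [[0, 0, 0.0008], [0, 0, 0], 1]
    - [[0, 0, 0], [0, 0, 0], 1]

```text
t: 15.38
ee_pos: [564.5, -7.5, 102.4]
orientation: [0.076, 3.141, 0.0]
ft_force: [-0.9, 0.1, 2.7]
width: 13.7
```

Emit:
carry_out:
  rows:
    - [[0, 0, 0.0007], [0, 0, 0], 1]
    - [[0, 0, 0], [0, 0, 0], 1]

```text
t: 15.55
ee_pos: [564.6, -7.5, 102.3]
orientation: [0.076, 3.14, -0.0]
ft_force: [-3.5, -1.0, 9.6]
width: 13.8
```

```bash
python3 -c "
from h import *
st((567.2,-6.8,103))"
```

```text
t15.55 pos [564.6  -7.5 102.3] yawY 87.23 z [ 3.e-04 -0.e+00 -1.e+00] F [-3.5 -1.   9.6] M [ 0.1   0.57 -0.01] w 13.8 q [ -2.   28.8 105.5  -0.   45.7 -89.2]
tool shift mm [-2.6  0.8 -0.7]
```

The cap dropped 8 mm to a floor at TCP z 102.3, which is the entry level. Now I'll turn it forward, feeding down about 0.08 mm per degree.

Emit:
carry_out:
  rows:
    - [[0.0003, 0, -0.0003], [0, 0, 0.05], 1]
    - [[0, 0, 0.0001], [0, 0, 0.06], 1]
    - [[0, 0, 0.0002], [0, 0, 0], 1]

```text
t: 15.8
ee_pos: [564.9, -7.5, 102.2]
orientation: [0.253, 3.13, 0.0]
ft_force: [-2.1, 0.2, 10.4]
width: 13.9
```

Emit:
carry_out:
  rows:
    - [[0, 0, 0.0002], [0, 0, 0.06], 1]
    - [[0, 0, 0.0002], [0, 0, 0.06], 1]
    - [[0, 0, 0], [0, 0, 0], 1]

```text
t: 16.05
ee_pos: [565.2, -7.3, 102.2]
orientation: [0.44, 3.108, 0.001]
ft_force: [-1.6, 0.6, 9.7]
width: 13.7
```

```bash
python3 -c "
from h import *
st((567.2,-6.8,103))"
```

```text
t16.05 pos [565.2  -7.3 102.2] yawY 73.88 z [ 2.5e-03  1.0e-04 -1.0e+00] F [-1.6  0.6  9.7] M [ 0.12  0.11 -0.08] w 13.7 q [ -2.   28.8 105.5   0.   45.6 -75.8]
tool shift mm [-1.8  1.  -0.8]
```

Emit:
carry_out:
  rows:
    - [[0, 0, -0.0001], [0, 0, 0.06], 1]
    - [[0, 0, 0.0001], [0, 0, 0.06], 1]
    - [[0, 0, 0], [0, 0, 0], 1]

```text
t: 16.3
ee_pos: [565.3, -7.3, 101.8]
orientation: [0.624, 3.076, 0.001]
ft_force: [0.8, 0.5, 6.3]
width: 13.8
```

Emit:
carry_out:
  rows:
    - [[0, 0, 0.0002], [0, 0, 0.06], 1]
    - [[0, 0, 0.0003], [0, 0, 0.06], 1]
    - [[0, 0, 0], [0, 0, 0], 1]

```text
t: 16.55
ee_pos: [565.3, -7.4, 101.2]
orientation: [0.806, 3.034, 0.001]
ft_force: [0.2, 1.3, 6.2]
width: 13.9
```

```bash
python3 -c "
from h import *
st((567.2,-6.8,103))"
```

```text
t16.55 pos [565.3  -7.4 101.2] yawY 60.24 z [ 2.4e-03  1.0e-04 -1.0e+00] F [0.2 1.3 6.2] M [ 0.07 -0.14 -0.06] w 13.9 q [ -2.   28.9 105.5   0.   45.5 -62.2]
tool shift mm [-1.4  1.5 -1.8]
```

It is descending along the thread, so I'll continue.

Emit:
carry_out:
  rows:
    - [[0, 0, 0.0002], [0, 0, 0.06], 1]
    - [[0, 0, 0.0003], [0, 0, 0.06], 1]
    - [[0, 0, 0], [0, 0, 0], 1]

```text
t: 16.8
ee_pos: [565.3, -7.4, 100.7]
orientation: [0.987, 2.98, 0.001]
ft_force: [0.5, -0.2, 6.4]
width: 13.7
```

Emit:
carry_out:
  rows:
    - [[0, 0, 0.0003], [0, 0, 0.06], 1]
    - [[0, 0, 0.0003], [0, 0, 0.06], 1]
    - [[0, 0, 0], [0, 0, 0], 1]

```text
t: 17.05
ee_pos: [565.4, -7.5, 100.1]
orientation: [1.164, 2.915, 0.001]
ft_force: [0.8, 1.1, 6.1]
width: 13.7
```

```bash
python3 -c "
from h import *
st((567.2,-6.8,103))"
```

```text
t17.05 pos [565.4  -7.5 100.1] yawY 46.49 z [ 0.0026 -0.     -1.    ] F [0.8 1.1 6.1] M [ 0.01 -0.25 -0.13] w 13.7 q [ -2.   29.  105.5   0.   45.3 -48.5]
tool shift mm [-0.9  1.7 -2.9]
```

Emit:
carry_out:
  rows:
    - [[0, 0, 0.0003], [0, 0, 0.06], 1]
    - [[0, 0, 0.0003], [0, 0, 0.06], 1]
    - [[0, 0, 0], [0, 0, 0], 1]

```text
t: 17.3
ee_pos: [565.4, -7.5, 99.6]
orientation: [1.336, 2.84, 0.002]
ft_force: [0.5, 0.6, 6.0]
width: 13.7
```

Emit:
carry_out:
  rows:
    - [[0, 0, 0.0003], [0, 0, 0.06], 1]
    - [[0, 0, 0.0003], [0, 0, 0.06], 1]
    - [[0, 0, 0], [0, 0, 0], 1]

```text
t: 17.55
ee_pos: [565.6, -7.5, 99.0]
orientation: [1.504, 2.755, 0.002]
ft_force: [2.0, 0.7, 6.7]
width: 13.7
```

```bash
python3 -c "
from h import *
st((567.2,-6.8,103))"
```

```text
t17.55 pos [565.6  -7.5  99. ] yawY 32.73 z [ 3.2e-03 -1.0e-04 -1.0e+00] F [2.  0.7 6.7] M [-0.04 -0.31 -0.1 ] w 13.7 q [ -2.   29.1 105.5   0.   45.2 -34.7]
tool shift mm [-0.3  1.7 -4. ]
```

Emit:
carry_out:
  rows:
    - [[0, 0, 0.0003], [0, 0, 0.06], 1]
    - [[0, 0, 0.0002], [0, 0, 0.06], 1]
    - [[0, 0, 0], [0, 0, 0], 1]

```text
t: 17.8
ee_pos: [565.6, -7.5, 98.5]
orientation: [1.667, 2.66, 0.002]
ft_force: [1.2, 1.4, 5.5]
width: 14.1
```

```bash
python3 -c "
from h import *
st((567.2,-6.8,103))"
```

```text
t17.80 pos [565.6  -7.5  98.5] yawY 25.86 z [ 3.e-03 -1.e-04 -1.e+00] F [1.2 1.4 5.5] M [-0.05 -0.25 -0.13] w 14.1 q [ -2.   29.1 105.5  -0.   45.2 -27.8]
tool shift mm [-0.1  1.8 -4.5]
```

Emit:
carry_out:
  rows:
    - [[0, 0, 0], [0, 0, 0.06], 1]
    - [[0, 0, 0], [0, 0, 0], 1]

```text
t: 17.97
ee_pos: [565.3, -7.6, 98.3]
orientation: [1.745, 2.61, 0.002]
ft_force: [0.5, -0.2, 6.5]
width: 13.9
```

```bash
python3 -c "
from h import *
st((567.2,-6.8,103))"
```

```text
t17.97 pos [565.3  -7.6  98.3] yawY 22.45 z [ 2.5e-03 -2.0e-04 -1.0e+00] F [ 0.5 -0.2  6.5] M [-0.09 -0.23 -0.08] w 13.9 q [ -2.   29.2 105.5  -0.   45.2 -24.4]
tool shift mm [ 0.   2.1 -4.6]
```

Emit:
carry_out:
  rows:
    - [[0, 0, 0], [0, 0, 0.06], 1]
    - [[0, 0, 0], [0, 0, 0], 1]

```text
t: 18.13
ee_pos: [565.1, -7.4, 98.3]
orientation: [1.822, 2.557, 0.002]
ft_force: [0.8, 1.7, 6.2]
width: 13.3
```

```bash
python3 -c "
from h import *
st((567.2,-6.8,103))"
```

```text
t18.13 pos [565.1  -7.4  98.3] yawY 19.06 z [ 0.002  0.    -1.   ] F [0.8 1.7 6.2] M [ 0.25 -0.11  0.29] w 13.3 q [ -2.   29.2 105.6   0.   45.2 -21. ]
tool shift mm [-0.1  2.2 -4.7]
```

Emit:
carry_out:
  rows:
    - [[0, 0, 0], [0, 0, 0.05], 1]
    - [[0, 0, 0], [0, 0, 0], 1]

```text
t: 18.3
ee_pos: [564.7, -7.2, 98.3]
orientation: [1.884, 2.513, 0.001]
ft_force: [-1.1, 1.9, 7.9]
width: 13.7
```

```bash
python3 -c "
from h import *
st((567.2,-6.8,103))"
```

```text
t18.30 pos [564.7  -7.2  98.3] yawY 16.28 z [ 1.3e-03 -1.0e-04 -1.0e+00] F [-1.1  1.9  7.9] M [0.3  0.01 0.78] w 13.7 q [ -1.9  29.1 105.6  -0.   45.2 -18.2]
tool shift mm [-0.3  2.5 -4.7]
```

The torque rose to 0.78 N m with the height settled 4.0 mm below entry, after about 71° forward. That is the stop. I'll relax the wrist a little, check, and release.

Emit:
carry_out:
  rows:
    - [[0, 0, -0.0003], [0, 0, -0.025], 1]
    - [[0, 0, 0], [0, 0, 0], 1]

```text
t: 18.47
ee_pos: [564.6, -7.2, 98.3]
orientation: [1.85, 2.538, 0.001]
ft_force: [0.2, 2.0, 5.8]
width: 14.0
```

```bash
python3 -c "
from h import *
st((567.2,-6.8,103))"
```

```text
t18.47 pos [564.6  -7.2  98.3] yawY 17.82 z [ 1.e-03  3.e-04 -1.e+00] F [0.2 2.  5.8] M [ 0.48 -0.04  0.37] w 14.0 q [ -1.9  29.1 105.6   0.   45.2 -19.8]
tool shift mm [-0.4  2.6 -4.7]
```

Emit:
carry_out:
  rows:
    - [[0, 0, -0.0003], [0, 0, 0], 0.7]
    - [[0, 0, 0], [0, 0, 0], 0.5]
    - [[0, 0, 0], [0, 0, 0], 0.4]
    - [[0, 0, 0], [0, 0, 0], 0.4]
    - [[0, 0, 0], [0, 0, 0], 0.4]
    - [[0, 0, 0], [0, 0, 0], 0.4]

```text
t: 18.97
ee_pos: [564.0, -7.5, 98.0]
orientation: [-1.855, -2.535, 0.0]
ft_force: [0.6, -0.4, 0.4]
width: 50.1
```

```bash
python3 -c "
from h import *
st()"
```

```text
t18.97 pos [564.   -7.5  98. ] yawY 17.62 z [-4.e-04  0.e+00 -1.e+00] F [ 0.6 -0.4  0.4] M [-0.01 -0.11 -0.06] w 50.1 q [ -2.   29.2 105.6   0.   45.3 -19.6]
```

Emit:
carry_out:
  rows:
    - [[0, 0, -0.005], [0, 0, 0], 0.4]
    - [[0, 0, -0.01], [0, 0, 0], 0.4]
    - [[0, 0, -0.015], [0, 0, 0], 0.4]
    - [[0, 0, -0.015], [0, 0, 0], 0.4]
    - [[0, 0, -0.015], [0, 0, 0], 0.4]
    - [[0, 0, -0.02], [0, 0, 0], 0.4]
    - [[0, 0, -0.02], [0, 0, 0], 0.4]
    - [[0, 0, -0.02], [0, 0, 0], 0.4]
    - [[0, 0, -0.02], [0, 0, 0], 0.4]
    - [[0, 0, -0.02], [0, 0, 0], 0.4]
    - [[0, 0, -0.01], [0, 0, 0], 0.4]
    - [[0, 0, 0], [0, 0, 0], 0.4]

```text
t: 19.97
ee_pos: [565.6, -7.5, 271.4]
orientation: [1.852, 2.532, 0.005]
ft_force: [0.7, 0.4, 0.7]
width: 52.8
```

```bash
python3 -c "
from h import *
st()
im=imaging.get_image('scene')[:,:,::-1]; cv2.imwrite('s3.png',im)
crop('scene',275,190,140,110,5,'pics/a3.png',im)
cv2.imwrite('pics/a3t.png',imaging.get_image('top')[:,:,::-1])"
```

```text
t19.97 pos [565.6  -7.5 271.4] yawY 17.63 z [ 5.4e-03 -2.0e-04 -1.0e+00] F [0.7 0.4 0.7] M [-0.08 -0.11  0.02] w 52.8 q [ -2.   16.   98.6   0.   65.  -19.6]
```

View pics/a3.png

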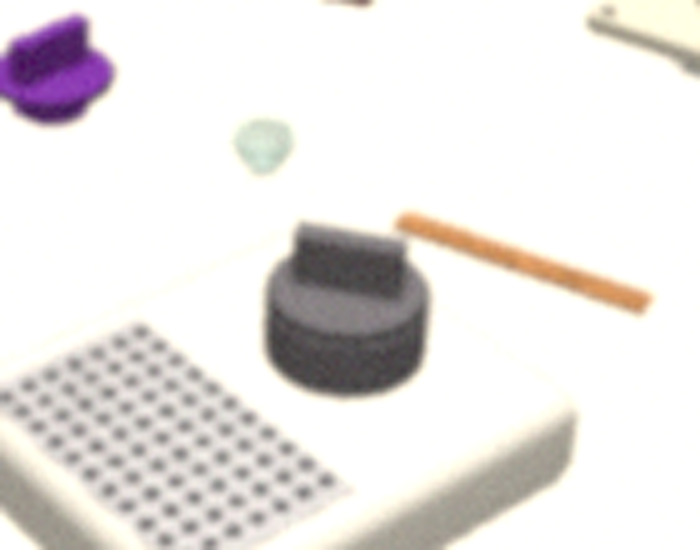

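View pics/a3t.png

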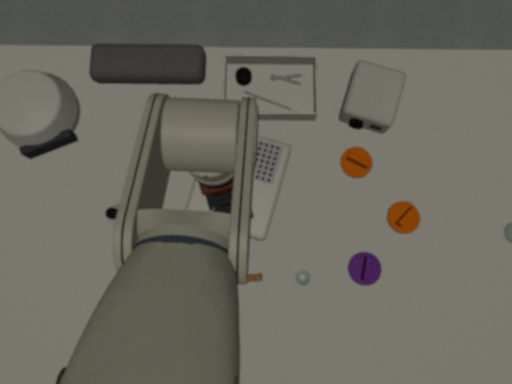

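```bash
python3 - <<'E'
from h import *
a=cv2.imread("scene_raw.png");b=cv2.imread("s3.png")
d=cv2.absdiff(cv2.GaussianBlur(a,(3,3),0),cv2.GaussianBlur(b,(3,3),0)).max(2)>30
n,l,s,c=cv2.connectedComponentsWithStats(d.astype(np.uint8)); print([tuple(x) for x in s[1:] if x[4]>6])
# flange top ellipse vs rim: height via apparent far edge shift
# bar top far edge direction in world
for z in(94,): 
    print(proj("scene",(565.5,-7.2,94)),proj("scene",(565.5,-7.2,124)))
pts=[(205+p[0]/5-.5+0, 135+p[1]/5-.5) for p in((299,224),(406,240))]
A,B=[ray("scene",*p,124) for p in pts]; print(A,B,np.degrees(np.arctan2(*(B-A)[1::-1])),np.linalg.norm(B-A))
E
```

```text
[(np.int32(175), np.int32(0), np.int32(17), np.int32(2), np.int32(29)), (np.int32(265), np.int32(0), np.int32(32), np.int32(7), np.int32(141)), (np.int32(313), np.int32(0), np.int32(4), np.int32(2), np.int32(7)), (np.int32(336), np.int32(0), np.int32(63), np.int32(30), np.int32(1210)), (np.int32(403), np.int32(0), np.int32(26), np.int32(38), np.int32(635)), (np.int32(426), np.int32(0), np.int32(23), np.int32(9), np.int32(158)), (np.int32(157), np.int32(3), np.int32(57), np.int32(60), np.int32(1355)), (np.int32(405), np.int32(12), np.int32(41), np.int32(53), np.int32(1152)), (np.int32(286), np.int32(16), np.int32(17), np.int32(14), np.int32(193)), (np.int32(353), np.int32(20), np.int32(39), np.int32(24), np.int32(244)), (np.int32(403), np.int32(24), np.int32(5), np.int32(5), np.int32(12)), (np.int32(345), np.int32(32), np.int32(4), np.int32(4), np.int32(10)), (np.int32(286), np.int32(34), np.int32(7), np.int32(3), np.int32(16)), (np.int32(264), np.int32(36), np.int32(23), np.int32(10), np.int32(151)), (np.int32(394), np.int32(37), np.int32(6), np.int32(6), np.int32(21)), (np.int32(253), np.int32(46), np.int32(49), np.int32(91), np.int32(2314)), (np.int32(362), np.int32(46), np.int32(39), np.int32(34), np.int32(1077)), (np.int32(412), np.int32(63), np.int32(13), np.int32(18), np.int32(124)), (np.int32(298), np.int32(69), np.int32(4), np.int32(5), np.int32(14)), (np.int32(358), np.int32(75), np.int32(9), np.int32(6), np.int32(24)), (np.int32(393), np.int32(78), np.int32(7), np.int32(3), np.int32(15)), (np.int32(178), np.int32(159), np.int32(29), np.int32(25), np.int32(508)), (np.int32(260), np.int32(179), np.int32(28), np.int32(11), np.int32(163))]
[274.03270001 191.49869968] [274.5804443  181.63817927]
[572.23068569 -33.04076705 124.        ] [552.34283323  16.61452629 124.        ] 111.82700405984136 53.48995075259916
```

```bash
python3 -c "
from workcell import close_job
print(close_job())"
```

```text
the job is handed in; nothing more can be done
None
```

The grey cap is screwed fully home in the collar as far as my checks show. It is released, and the arm is clear above it. The job was handed in at about 20 s of robot time.

**How it went:**
- **Setting in:** I gripped the cap by its bar. The first touch was probably a lug on the collar rim, about 1.5 mm off centre. I recentred by feel and it settled onto the thread tops.
- **Backward:** Turned backward under about 6 to 10 N, it climbed roughly 3.5 mm, then dropped 8 mm into the entry gap.
- **Forward:** It then went about 67° clockwise and 4.0 mm down to the stop.

**Last checks:**
- **Height:** the cap stopped 4.0 mm below its entry height, as expected for home.
- **Look:** the camera shows the flange level on the rim and the bar in line with the stop angle, within about 3°.
- **Other things:** apart from the arm, only the cap and collar areas changed in the scene picture, so nothing else moved. The top view could not confirm this because the arm blocked part of it.

**What did not go as planned:**
- **Position offset:** the collar felt about 2 mm further toward -x than the cameras had put it.
- **Side force:** while recentring, the wrist force briefly reached about 19 N, 15 N of it vertical.
- **Stop torque:** the torque briefly reached 0.78 N m, above the 0.3 to 0.5 that is plenty. I eased it to 0.37 N m before letting go.

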